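# Load a wound coil into the drilling jig: home against the stop, then clamp

### The job

A copper-wound coil lies in the V-groove of the grey drilling jig, short of its place. Push it along the groove, under the drill-bush bridge, until its end touches the steel end stop, and only then press the red clamp handle fully down so that the rubber pad holds the coil there. Leave everything else on the bench where it is.

Things in the scene. Friction and masses are not known exactly. Their poses are not given: they have to be found in the camera images.
- coil_center (a point): Centre of the coil that lies in the jig: a cylinder 32 mm in diameter and 140 mm long, about 0.11 kg, copper winding over the middle 92 mm, bare white ends (24 mm each), both ends closed by flat plugs. Its y axis runs along the coil towards the end stop; it may roll about that axis. It lies loose in the groove and slides with little force (under 2 N).
- coil_front (a point): Centre of the flat end of the coil that faces the end stop. Starts 40 to 85 mm from the stop.
- coil_back (a point): Centre of the other flat end of the coil, the one to push on; above it and beside it (outside the groove) there is free room.
- stop (a point): Point on the face of the end stop (steel plate 64 mm wide, top 23 mm above this point), level with the axis of a coil lying in the groove, 41 mm above the bench top. Frame of the fixed jig: y along the groove into the stop (the push direction), x across the groove towards the clamp, z up.
- jig: Fixed drilling jig on a grey base plate; origin under the middle of its groove, axes as stop, which lies at (0, 115, 37) mm. Aluminium V-block 64 mm wide, 230 mm long, 90 degree groove 40 mm wide; its flat top is 3 mm below stop, so the upper 18 mm of the coil stands proud of it.
- bridge (a point): Top of the brass drill bush, on a steel bridge 64 mm wide that crosses the groove from 9 to 21 mm before the stop face. The bridge's underside is 20 mm, its top 27 mm, the bush's top 34 mm above stop; the coil passes beneath with 4 mm to spare.
- groove_mouth (a point): Open end of the groove, 230 mm before the stop face along -y of stop, at the height of the coil axis. Nothing closes this end.
- clamp_handle (a joint): Red handle of the toggle clamp, an angle in rad: about 0 (-0.1 to 0.1) at the start, handle raised about 49 degrees (0.85 rad) above level; it grows as the handle is pressed down, 0.85 is the hard stop with the handle level and the clamp shut. It stays where it is left; pressing takes about 6 to 8 N at 45 mm from the pivot. The clamp arm is geared to it and comes down with it.
- handle_pivot (a point): Axis of the clamp handle, 80 mm along +x, 60 mm back (-y) and 25 mm above stop. Its x axis points along the handle, y is the hinge. The handle points away from the groove (+x of stop), 94 mm from pivot to tip; the outer 64 mm are the red grip, 16 mm wide, 14 mm thick. Pressing straight down, 40 to 50 mm out from the pivot in plan, closes the clamp.
- handle_tip (a point): Outer end of the handle on its centre line.
- clamp_arm: Steel arm of the clamp, origin on its hinge axis (62 mm across and 60 mm back from stop). Raised at the start, its end about 0.12 m above the bench; when shut it lies level over the coil, its rubber pad pressing on the top of the coil 60 mm before the stop face.
- coil: The coil in the jig as a body, origin at its centre (as coil_center).
- spare_coil: Bystander: another coil standing upright, 32 mm in diameter, 110 mm tall. Origin under its centre.
- tesla_board: Bystander: plywood board 90 x 130 x 18 mm with parts and an upright coil (118 mm high in all). Origin under its centre.
- jar: Bystander: amber glass jar with brass cap, 68 mm in diameter, 85 mm tall. Origin under its centre.
- fan: Bystander: black case fan lying flat, 80 x 80 x 25 mm. Origin under its centre.
- circuit_board: Bystander: small green circuit board 45 x 65 mm, 15 mm high, beside the jig. Origin under its centre.
- marker: Bystander: marker pen 130 mm long, 11 mm thick, lying beside the jig along its y axis. Origin under its centre.
- battery: Bystander: blue 9 V block battery standing upright, 27 x 18 x 49 mm, near the jig's corner. Origin under its centre.
- pliers: Bystander: blue-handled pliers lying flat, 135 mm long, 10 mm thick. Origin under the rivet.
There are look-alikes about, which are no part of the job. Leave any blue look-alike of the coil alone.

How it is judged:
On the way, in this order (a step that is already met when the one before it is completed fails the run):
1. the coil's end touches the end stop (gap under 2 mm) while the clamp is still up (y of coil_front in the frame of stop above -0.002 m and x of coil_front in the frame of stop between -0.003 and 0.003 m and z of coil_front in the frame of stop between -0.003 and 0.003 m and angle between the y axis of coil_center and the y axis of stop, either way round below 0.04 rad and value of joint clamp_handle below 0.35 rad), for 0.2 s.
2. the clamp handle is fully down and the pad presses on the coil (value of joint clamp_handle above 0.81 rad and contact force between clamp_arm and coil above 0.5 N), for 0.2 s.
At the end, for the whole second after the job is handed in: The coil lies in the groove (within 3 mm and 0.04 rad of its line) at rest with its end at most 2 mm from the stop face; the clamp handle is down (joint over 0.81 of 0.85 rad) with the pad pressing on the coil (over 0.5 N); no bystander stands more than 30 mm from where it was (all of step 2 and y of coil_front in the frame of stop above -0.002 m and x of coil_front in the frame of stop between -0.003 and 0.003 m and z of coil_front in the frame of stop between -0.003 and 0.003 m and angle between the y axis of coil_center and the y axis of stop, either way round below 0.04 rad and linear speed of coil below 0.01 m/s and distance of each of spare_coil, tesla_board, jar, fan, circuit_board, marker, battery, pliers from where it was at the start of the episode below 0.03 m); the robot touches nothing.
It fails at once if a bystander is disturbed (moved more than 30 mm) (distance of any of spare_coil, tesla_board, jar, fan, circuit_board, marker, battery, pliers from where it was at the start of the episode above 0.03 m).
It also fails if it takes over 42 s, if anything falls off the work surface, if the arm or the gripper's body presses on something with over 40 N, if the wrist force passes 120 N, or if a joint passes its speed limit or range.

### The arm

A 6-joint arm with a two-finger parallel gripper is mounted at the origin on the work surface. World frame = base frame: x ahead of the robot, y to its left, z up, the work surface at z = 0. Lengths are in m, angles in rad, forces in N, time in s.
With the tool pointing down it reaches from about 0.35 to 0.775 m from the base axis. Payload 5.5 kg.
Tool frame: the origin (TCP) lies at the very end of the fingers, on their centre line; the grasp point (between the pads) lies env.hold_point_z behind it (env.hold_point_z is the distance from the TCP to the grasp point, in m); z points along the fingers, y is the line along which they close (so a half turn about z gives the same grasp; the last joint's range is limited). The gripper opens to 85 mm and grips with 20 to 120 N. Pads are 22 mm wide; open, the fingers measure 114 mm over their backs; the gripper's body (76 mm by 85 mm) begins 54 mm behind the grasp point. The pads swing forward as they close: fully open they stand 13 mm farther back than shut.
Start: joints at [1.039, 0.313, 0.046, 1.304, 0, 1.431], TCP at [0.22, 0.531, 0.231] pointing down, gripper open.
Joint ranges: [-2.76, 2.76], [-0.86, 1.69], [-1.03, 1.26], [-2.2, 2.34], [-1.47, 1.5], [-3.14, 3.14]. Speed limits (rad/s): [2.57, 2.57, 3.14, 3.14, 3.14, 3.14].

### API

Orientations are given as a unit quaternion [w, x, y, z].
In Python, from workcell import env gives the robot as it stands.
- The arm moves only by the tool carry_out, never from a script. Its argument "steps" is a list of rows, each a list of 3 entries, a list of its own where there are three numbers: the turn, a rotation vector about the tool's x, y, z in degrees, then the shift along the tool's x, y, z in cm, then the closure in counts, from 0 (fully open) to 255 (shut). A call has exactly 8 rows; each row is the pose to reach, as a shift and turn from the pose commanded when the call began, along the tool's axes at that moment; what a row does not reach only later rows make up. A row lasts 1/8 s, in which the tool goes at most 62.5 mm and 10.7 degrees, less where a joint would pass 70% of its speed; a pose out of reach is approached as far as the arm can. A call with a gripper value outside its range is refused whole. The fingers move at their own pace and stop on an object; "force" is the grip in N (left out, the last holds). Time passes only in rows, so rows that repeat a pose let the fingers close, or fill a call up. It gives the time, the measured TCP pose, the force, the opening and the grip force at its end, in the units of the state.
- env.get_state(): the state, without advancing time (a new reading comes with each control period).
- env.read_camera(name): name is "side" or "top" or "wrist"; returns (picture, depth): 480x640x3 uint8, red, green, blue; 480x640 float32, m along the optical axis (not along the pixel's ray), 0 where there is no reading.
- env.get_calibration(name): a dict with "fx", "fy", "cx", "cy" (pixels), "D" ([k1, k2, p1, p2, k3] as OpenCV has them; the pictures are not rectified), "origin" and "orientation" of the camera in the world. Camera axes: x right, y up, looking along -z (the intrinsics and any distortion apply to the point x, -y, -z); pixel columns grow to the right and rows downward; lengths in m; the calibration is good to about 2 mm. A picture is of the moment at which its call begins: read the wrist's pose just before it. get_calibration takes no time and is no camera call; for the wrist camera it gives the pose at the moment of the call.
- env.hand_in(): hands the job in; it is judged then, once.
The state is a dict: "clock": time; "joint_pos": joint angles; "qvel": joint speeds; "tau": joint torques, N m; "tcp_pos": TCP position; "orientation": TCP orientation; "wrist_force": force on the tool from outside, world axes, zero at the start; "ft_torque": the same for the moment, N m; "finger_gap": finger opening in m; "grip_force": force on a finger pad.
Only numpy, scipy, OpenCV 4.12 (cv2) and the standard library are available. Lean on these libraries where they do the work, as an engineer would, in place of code of your own. Each camera call takes 0.05 s, during which the arm holds its last target. There are 200 camera calls.

## Working session

There is one attempt and no reset: what is moved stays moved. The work goes in short steps, Python scripts to look and compute and a tool call to move; the robot and the scene stay as the last step left them, time stands still between calls to the robot, and variables do not carry over. Pictures are saved under pics/ and viewed, at most 10 in all, crops included, and the job is handed in when it is done.

Besides the shell and the picture viewer there is one more tool, called after "Request:" by a JSON object that holds its "api" and its "payload", one argument or row to a line. carry_out: Moves the arm, as the interface text tells. Its arguments: {"type":"object","properties":{"steps":{"type":"array","items":{"type":"array"}},"force":{"type":"number"}},"required":["steps"]}

```bash
mkdir -p pics; ls; cat > h.py <<'E'
import numpy as np, cv2
from scipy.spatial.transform import Rotation as R
from workcell import env
def rot(q): return R.from_quat([q[1],q[2],q[3],q[0]]).as_matrix()
def cloud(name,d,cal):
    h,w=d.shape
    u,v=np.meshgrid(np.arange(w),np.arange(h))
    K=np.array([[cal['fx'],0,cal['cx']],[0,cal['fy'],cal['cy']],[0,0,1]],float)
    p=cv2.undistortPoints(np.stack([u,v],-1).reshape(-1,1,2).astype(float),K,np.array(cal['D'],float)).reshape(h,w,2)
    c=np.stack([p[...,0]*d,-p[...,1]*d,-d],-1)
    return c@rot(cal['orientation']).T+np.array(cal['origin'])
E
python3 - <<'E'
from h import *
for n in ["top","side"]:
    cal=env.get_calibration(n); im,d=env.read_camera(n)
    cv2.imwrite(f'pics/{n}0.png',im[...,::-1]); np.savez(f'{n}0.npz',im=im,P=cloud(n,d,cal),d=d)
    print(n,cal)
print(env.get_state(),env.hold_point_z)
E
```

```text
pics
top {'fx': 468.5265569848931, 'fy': 468.5265569848931, 'cx': 324.91243082655075, 'cy': 234.05589503775303, 'D': array([0.03399112, 0.        , 0.        , 0.        , 0.        ]), 'origin': array([0.35448412, 0.01299064, 1.32100495]), 'orientation': array([-0.70389997, -0.03719182,  0.04256807,  0.7080463 ])}
side {'fx': 441.9252826685472, 'fy': 441.9252826685472, 'cx': 322.5432788462591, 'cy': 244.7533687147856, 'D': array([-0.03233924,  0.        ,  0.        ,  0.        ,  0.        ]), 'origin': array([ 0.22925869, -0.65138199,  0.81033751]), 'orientation': array([ 0.91150273,  0.36752059, -0.06828675, -0.17154681])}
{'clock': 0.1, 'joint_pos': array([1.03942999e+00, 3.13955181e-01, 4.50456530e-02, 1.30358898e+00,
       2.93627792e-05, 1.43118558e+00]), 'qvel': array([-0.00098933, -0.00172153,  0.00180274,  0.0008274 , -0.00105058,
        0.001885  ]), 'tau': array([ 2.62168338e-03, -4.81726170e+01,  2.99243993e+01,  1.27205194e-02,
       -7.40716519e-05, -1.11836377e-05]), 'tcp_pos': array([0.21930646, 0.53102443, 0.23046185]), 'orientation': array([-2.94067066e-04,  1.94627560e-01,  9.80876847e-01, -7.98806029e-04]), 'wrist_force': array([ 0.3005702 , -0.30921517,  0.31757491]), 'ft_torque': array([-0.01945522, -0.01811147,  0.02356477]), 'grip_force': 0.0, 'finger_gap': 0.08556028375207068} 0.0187
```

View pics/top0.png

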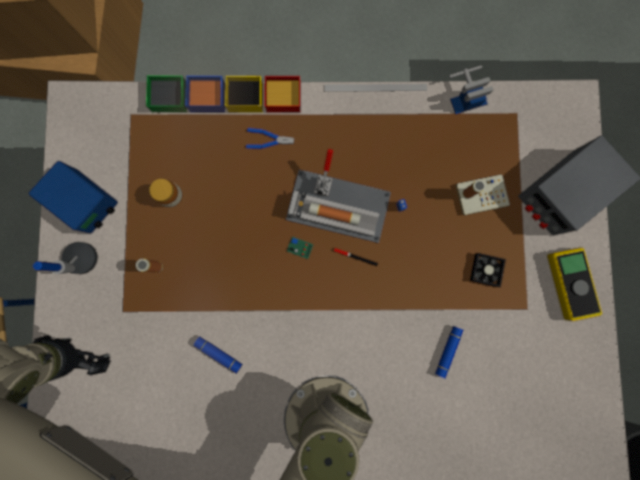

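View pics/side0.png

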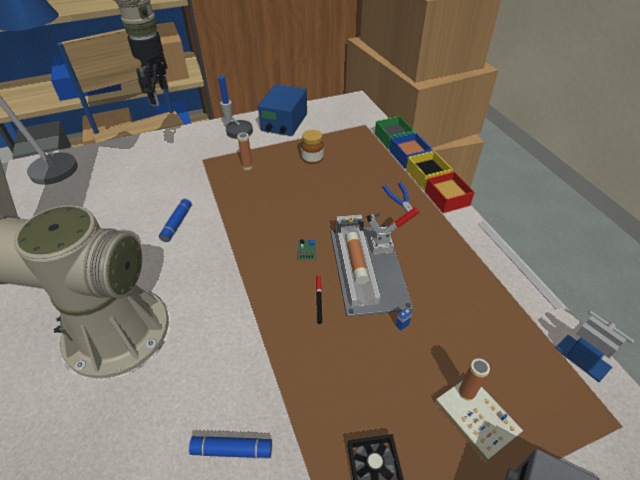

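The top view shows the jig at about (340,207), with its stop and bridge at the left end (about col 295). The coil runs from (307,208) to (361,217), the handle tip is at (329,152), and the battery is at (402,205). Next I'll get rough positions so I can bring the wrist camera over.

```bash
python3 - <<'E'
from h import *
z=np.load('top0.npz');P=z['P']
for n,(u,v) in dict(coilL=(309,209),coilM=(335,213),coilR=(358,216),grip=(329,157),gripin=(325,172),post=(324,185),batt=(402,205),plateTL=(300,172),plateBR=(383,240),mk=(355,257),pcb=(299,247)).items(): print(n,P[v,u].round(3))
s=env.get_state();c=env.get_calibration('wrist')
T=rot(s['orientation']);print(T.round(3));print('cam in tool',(T.T@(c['origin']-s['tcp_pos'])).round(4),(T.T@rot(c['orientation'])).round(3),c['fx'])
E
```

```text
coilL [0.567 0.046 0.056]
coilM [ 0.556 -0.025  0.054]
coilR [ 0.547 -0.088  0.057]
grip [ 0.694 -0.009  0.121]
gripin [0.661 0.002 0.092]
post [0.629 0.005 0.077]
batt [ 0.578 -0.21   0.05 ]
plateTL [0.68  0.072 0.018]
plateBR [ 0.486 -0.161  0.005]
mk [ 0.438 -0.081  0.015]
pcb [0.467 0.076 0.009]
[[-0.924  0.382 -0.001]
 [ 0.382  0.924 -0.001]
 [ 0.    -0.002 -1.   ]]
cam in tool [ 0.0702  0.0006 -0.1427] [[ 0.     0.96   0.278]
 [ 1.    -0.    -0.   ]
 [-0.     0.278 -0.96 ]] 423.8078286677322
```

Request:
{"api": "carry_out", "payload": {
  "steps": [
    [[0,0,-2],[-4,-2.5,-1],255],
    [[0,0,-4],[-9,-5.8,-2],255],
    [[0,0,-6],[-14.5,-9.4,-3],255],
    [[0,0,-8],[-20,-12.9,-4],255],
    [[0,0,-10],[-25.5,-16.5,-4],255],
    [[0,0,-12],[-31,-20,-4],255],
    [[0,0,-14],[-36.5,-23.6,-4],255],
    [[0,0,-14],[-41,-26.5,-4],255]
  ]
}}

```text
clock: 1.1
tcp_pos: [0.4937, 0.1343, 0.2711]
orientation: [-0.0, 0.074, 0.997, 0.0]
wrist_force: [0.2, 0.7, -0.3]
finger_gap: -0.0002
grip_force: 0.0
```

Request:
{"api": "carry_out", "payload": {
  "steps": [
    [[0,0,0],[-3,-3.2,0],255],
    [[0,0,0],[-6,-6.4,0],255],
    [[0,0,0],[-9,-9.6,0],255],
    [[0,0,0],[-11.5,-12.3,0],255],
    [[0,0,0],[-12.8,-13.7,0],255],
    [[0,0,0],[-12.8,-13.7,0],255],
    [[0,0,0],[-12.8,-13.7,0],255],
    [[0,0,0],[-12.8,-13.7,0],255]
  ]
}}

```text
clock: 2.1
tcp_pos: [0.5989, -0.0169, 0.2717]
orientation: [0.0, 0.073, 0.997, 0.0]
wrist_force: [-0.3, 0.6, -0.3]
finger_gap: 0.0002
grip_force: 0.0
```

```bash
python3 - <<'E'
from h import *
cal=env.get_calibration('wrist'); im,d=env.read_camera('wrist')
cv2.imwrite('pics/w1.png',im[...,::-1]); np.savez('w1.npz',im=im,P=cloud('w',d,cal))
s=env.get_state();print(s['tcp_pos'],s['orientation'],s['joint_pos'])
E
```

```text
[ 0.59901691 -0.01691903  0.27169845] [1.44326885e-04 7.28597983e-02 9.97342178e-01 9.53092027e-05] [-1.62244802e-01  3.55694745e-01  2.04178048e-01  1.41900913e+00
  2.15606917e-04 -1.63959382e-02]
```

View pics/w1.png

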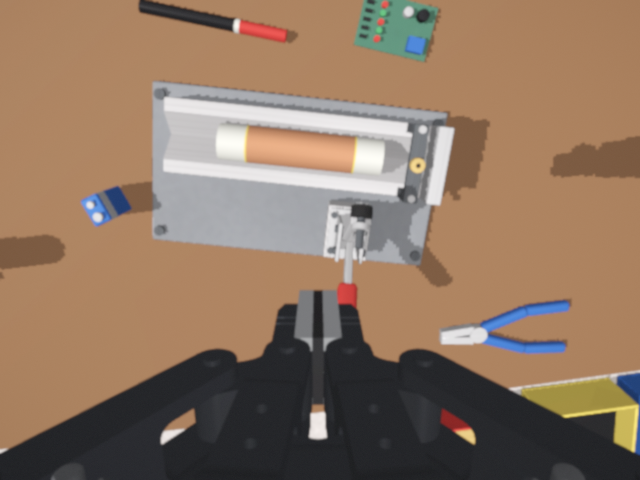

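The wrist view shows the coil from its back end at (218,142) to its front end at (384,156). The bush is at (418,166), the stop plate at (441,165), the clamp body at (348,230) and the inner end of the red grip at (347,295). Next I'll measure these in 3D.

```bash
python3 - <<'E'
from h import *
z=np.load('w1.npz');P=z['P'];im=z['im']
hsv=cv2.cvtColor(im,cv2.COLOR_RGB2HSV)
# coil: region of interest, height above block top
m=np.zeros(P.shape[:2],bool); m[118:180,210:392]=True
m&=(P[...,2]>0.044)&(P[...,2]<0.065)
Q=P[m]; 
from scipy.optimize import least_squares
def res(p):
    a=np.array([np.sin(p[2]),np.cos(p[2]),p[4]]);a/=np.linalg.norm(a)
    r=Q-np.array([p[0],-0.02,p[1]]); r=r-np.outer(r@a,a)
    return np.linalg.norm(r,axis=1)-p[3]
f=least_squares(res,[0.557,0.041,0.15,0.016,0],loss='soft_l1',f_scale=0.001);p=f.x
print('axis x,z at y=-.02, ang deg, r, slope',p.round(4),np.degrees(p[2]),np.abs(f.fun).mean())
a=np.array([np.sin(p[2]),np.cos(p[2]),0]);x=np.array([a[1],-a[0],0]);c=np.array([p[0],-.02,p[1]])
s=(Q-c)@a; print('coil extents',np.percentile(s,[0,.3,1,50,99,99.7,100]).round(4), 'back',c+a*s.min(),'front',c+a*s.max())
# everything in coil frame
L=np.stack([(P-c)@a,(P-c)@x,P[...,2]],-1)
for n,(u,v) in dict(stopTop=(441,150),stopTop2=(437,190),stopfaceedge=(433,165),bridgeL=(409,150),bridgeR=(424,150),bush=(418,159),btopL=(190,108),btopR=(190,172),gripin=(345,290),steel=(348,270),pivot=(348,235),blockL=(166,105)).items(): print(n,'along,across,z',L[v,u].round(4),P[v,u].round(4))
# block top rails direction
for r in [(95,128,170,400),(160,200,170,400)]:
    mm=np.zeros_like(m);mm[r[0]:r[1],r[2]:r[3]]=True;mm&=(abs(L[...,2]-0.038)<0.003)
    q=L[mm];print('rail',len(q),np.median(q,0).round(4),np.percentile(q[:,1],[2,98]).round(4),np.polyfit(q[:,0],q[:,1],1).round(4))
mm=np.zeros_like(m);mm[110:210,425:460]=True;mm&=abs(L[...,2]-0.064)<0.004
q=L[mm];print('stop plate',len(q),np.percentile(q[:,0],[1,5,50,95,99]).round(4),np.percentile(q[:,1],[1,50,99]).round(4),np.median(q[:,2]))
red=(hsv[...,1]>150)&((hsv[...,0]<8)|(hsv[...,0]>172));red[:270]=0;red[310:]=0;red[:,:320]=0;red[:,370:]=0
q=L[red];print('red',len(q),q.min(0),np.median(q,0),q.max(0))
E
```

```text
axis x,z at y=-.02, ang deg, r, slope [ 0.5576  0.0412  0.2467  0.0152 -0.0026] 14.13661026004177 0.0005357611839157635
coil extents [-0.0755 -0.075  -0.074  -0.0061  0.0631  0.0642  0.0648] back [ 0.53914016 -0.09323772  0.04124908] front [0.57340569 0.04281112 0.04124908]
stopTop along,across,z [ 0.1095 -0.0129  0.064 ] [0.5718 0.0893 0.064 ]
stopTop2 along,across,z [0.1121 0.0199 0.0638] [0.6043 0.0838 0.0638]
stopfaceedge along,across,z [ 0.1052 -0.0002  0.0636] [0.5831 0.0821 0.0636]
bridgeL along,across,z [ 0.0916 -0.0081  0.0269] [0.5721 0.0708 0.0269]
bridgeR along,across,z [ 0.0945 -0.0117  0.0685] [0.5693 0.0745 0.0685]
bush along,across,z [ 0.0893 -0.0046  0.075 ] [0.5749 0.0677 0.075 ]
btopL along,across,z [-0.102  -0.0248  0.0386] [ 0.5086 -0.1129  0.0386]
btopR along,across,z [-0.101   0.0298  0.0381] [ 0.5618 -0.1253  0.0381]
gripin along,across,z [0.0423 0.1024 0.0991] [ 0.6672 -0.004   0.0991]
steel along,across,z [0.0442 0.0903 0.0851] [0.656  0.0008 0.0851]
pivot along,across,z [0.0408 0.061  0.083 ] [0.6267 0.0046 0.083 ]
blockL along,across,z [-0.1227 -0.0253  0.0381] [ 0.5031 -0.1328  0.0381]
rail 3489 [-0.0387 -0.0256  0.0379] [-0.0316 -0.0172] [-0.0174 -0.0258]
rail 3768 [-0.0154  0.0242  0.0378] [0.017  0.0314] [-0.0049  0.0241]
stop plate 1242 [0.0947 0.105  0.1102 0.1163 0.1169] [-0.031  -0.0018  0.0311] 0.06399501568010094
red 386 [ 0.00656466 -0.03046356  0.09266026] [0.04372156 0.10455821 0.10019286] [0.05205358 0.11243891 0.41430498]
```

Request:
{"api": "carry_out", "payload": {
  "steps": [
    [[0,0,2],[1.3,-3.5,3],255],
    [[0,0,4],[3,-7,7],255],
    [[0,0,5.5],[5.1,-11.4,11],255],
    [[0,0,5.5],[5.1,-11.4,15],255],
    [[0,0,5.5],[5.1,-11.4,18.5],255],
    [[0,0,5.5],[5.1,-11.4,21],255],
    [[0,0,5.5],[5.1,-11.4,22],255],
    [[0,0,5.5],[5.1,-11.4,22],255]
  ]
}}

```text
clock: 3.15
tcp_pos: [0.5322, -0.1229, 0.0513]
orientation: [-0.0, 0.121, 0.993, 0.0]
wrist_force: [-0.2, 0.3, 0.8]
finger_gap: 0.0002
grip_force: 0.0
```

```bash
python3 - <<'E'
from h import *
im,d=env.read_camera('wrist')
cv2.imwrite('pics/w2.png',im[...,::-1])
s=env.get_state();print(s['tcp_pos'],s['orientation'],s['wrist_force'])
E
```

```text
[ 0.53279264 -0.12318998  0.0520536 ] [ 4.60504581e-04  1.21134223e-01  9.92636028e-01 -6.56683483e-05] [-0.70147664  1.30332253 -0.15608838]
```

View pics/w2.png

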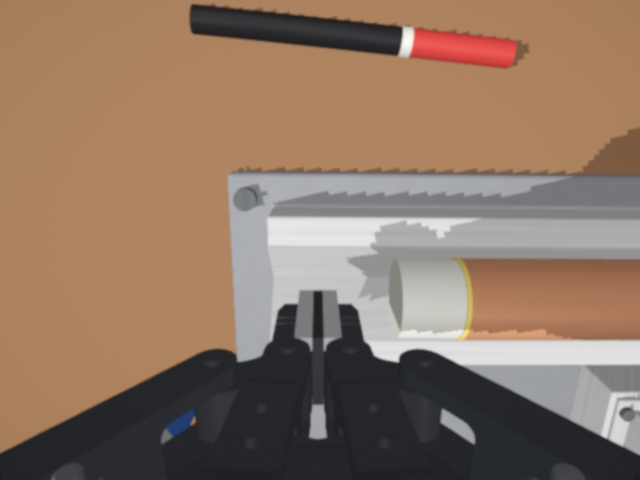

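The tip is centred in the groove, about 20 mm behind the coil's back face at (395,298). I'll go down and push.

Request:
{"api": "carry_out", "payload": {
  "steps": [
    [[0,0,0],[0,0,1.4],255],
    [[0,0,0],[0,1,1.4],255],
    [[0,0,0],[0,1.8,1.4],255],
    [[0,0,0],[0,2.5,1.4],255],
    [[0,0,0],[0,3.2,1.4],255],
    [[0,0,0],[0,4,1.4],255],
    [[0,0,0],[0,4.8,1.4],255],
    [[0,0,0],[0,5.3,1.4],255]
  ]
}}

```text
clock: 4.2
tcp_pos: [0.5453, -0.0714, 0.0373]
orientation: [0.0, 0.121, 0.993, -0.0]
wrist_force: [-0.5, -1.2, -0.3]
finger_gap: -0.0002
grip_force: 0.4
```

Request:
{"api": "carry_out", "payload": {
  "steps": [
    [[0,0,0],[0,0.1,0],255],
    [[0,0,0],[0,0.2,0],255],
    [[0,0,0],[0,0.3,0],255],
    [[0,0,0],[0,0.4,0],255],
    [[0,0,0],[0,0.5,0],255],
    [[0,0,0],[0,0.6,0],255],
    [[0,0,0],[0,0.7,0],255],
    [[0,0,0],[0,0.7,0],255]
  ]
}}

```text
clock: 5.2
tcp_pos: [0.5462, -0.0678, 0.0374]
orientation: [-0.0, 0.122, 0.992, -0.003]
wrist_force: [-3.3, -9.8, 1.1]
finger_gap: 0.0
grip_force: 5.3
```

```bash
python3 - <<'E'
from h import *
cal=env.get_calibration('wrist');im,d=env.read_camera('wrist')
cv2.imwrite('pics/w3.png',im[...,::-1])
s=env.get_state();print(s['tcp_pos'],s['orientation'],s['wrist_force'])
E
```

```text
[ 0.54617899 -0.06776413  0.03735118] [-3.99037301e-04  1.22428410e-01  9.92473821e-01 -2.61518953e-03] [ -2.51689271 -10.5044425    1.01806312]
```

View pics/w3.png

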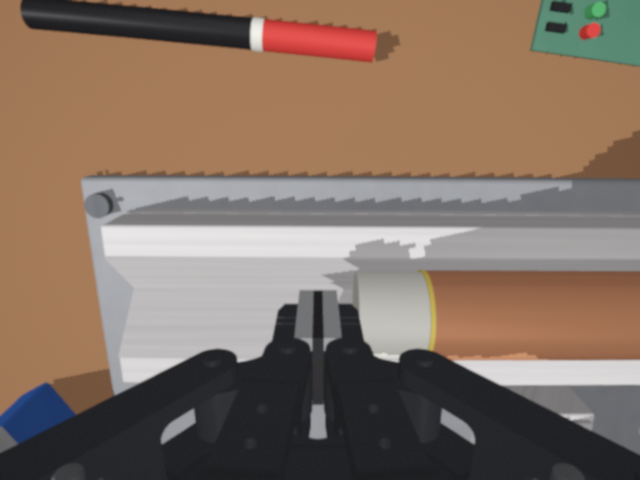

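The force jumped to about 10 N with the tip stalled, so the coil is against the stop. I'll back off, rise and check from above.

Request:
{"api": "carry_out", "payload": {
  "steps": [
    [[0,0,0],[0,-0.6,0],255],
    [[0,0,0],[0,-1.8,0],255],
    [[0,0,0],[0,-1.8,-5],255],
    [[0,0,0],[0,-1.8,-10.5],255],
    [[0,0,0],[0,-1.8,-16],255],
    [[0,0,0],[-2,2,-20],255],
    [[0,0,0],[-4,5.7,-23],255],
    [[0,0,0],[-4,5.7,-23],255]
  ]
}}

```text
clock: 6.25
tcp_pos: [0.602, -0.0181, 0.2698]
orientation: [0.003, 0.12, 0.993, 0.0]
wrist_force: [-0.0, -0.4, -0.9]
finger_gap: 0.0002
grip_force: 0.0
```

```bash
python3 - <<'E'
from h import *
cal=env.get_calibration('wrist'); im,d=env.read_camera('wrist')
cv2.imwrite('pics/w4.png',im[...,::-1]); P=cloud('w',d,cal);np.savez('w4.npz',im=im,P=P)
s=env.get_state();print(s['tcp_pos'],s['orientation'])
th=np.radians(13.9);a=np.array([np.sin(th),np.cos(th),0]);x=np.array([a[1],-a[0],0]);c=np.array([.5576,-.02,.0412])
L=np.stack([(P-c)@a,(P-c)@x,P[...,2]],-1)
def rng(sel,n): q=L[sel];print(n,len(q),np.percentile(q,[1,5,50,95,99],axis=0).round(4).tolist())
inb=(abs(L[...,0])<.13)
rng(inb&(abs(L[...,1])<.014)&(abs(L[...,2]-.053)<.006),'coil')
rng((abs(L[...,0]-.11)<.02)&(abs(L[...,1])<.035)&(abs(L[...,2]-.064)<.0015),'stop top')
rng((abs(L[...,0]-.09)<.02)&(abs(L[...,1])<.035)&(abs(L[...,2]-.068)<.0015),'bridge top')
rng(inb&(L[...,1]>.07)&(L[...,1]<.16)&(L[...,2]>.075)&(L[...,2]<.16),'handle')
E
```

```text
[ 0.6003065  -0.01892225  0.26790634] [9.52399011e-04 1.20435782e-01 9.92720657e-01 1.13397210e-04]
coil 5110 [[-0.0339, -0.0136, 0.0475], [-0.0285, -0.0127, 0.0488], [0.0288, -0.001, 0.0547], [0.0997, 0.0122, 0.0572], [0.105, 0.0136, 0.0578]]
stop top 1144 [[0.105, -0.0308, 0.0626], [0.1055, -0.0278, 0.0629], [0.1108, -0.0005, 0.0641], [0.1163, 0.0289, 0.0651], [0.1169, 0.0315, 0.0654]]
bridge top 870 [[0.0837, -0.0307, 0.0666], [0.0842, -0.0281, 0.0669], [0.0892, -0.0054, 0.068], [0.0954, 0.0273, 0.0691], [0.0959, 0.031, 0.0694]]
handle 1062 [[0.0362, 0.0817, 0.0758], [0.0374, 0.0853, 0.0791], [0.0454, 0.1079, 0.1025], [0.0511, 0.1311, 0.1246], [0.0518, 0.1361, 0.1286]]
```

View pics/w4.png

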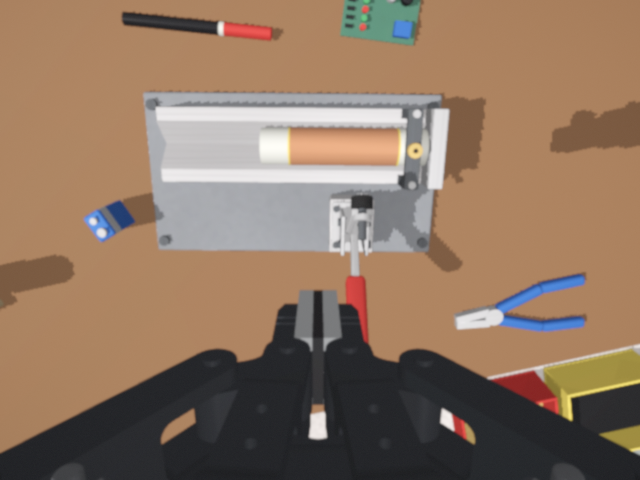

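The coil's back face is now at s = -0.035, which puts its front at the stop face (0.105), so it is touching. Next I'll go over the handle and press down at about 45 mm from the pivot.

Request:
{"api": "carry_out", "payload": {
  "steps": [
    [[0,0,0],[-3,1.2,0],255],
    [[0,0,0],[-6,2.4,0],255],
    [[0,0,0],[-8.4,3.4,2],255],
    [[0,0,0],[-8.4,3.4,6],255],
    [[0,0,0],[-8.4,3.4,9.5],255],
    [[0,0,0],[-8.4,3.4,11.5],255],
    [[0,0,0],[-8.4,3.4,13],255],
    [[0,0,0],[-8.4,3.4,14],255]
  ]
}}

```text
clock: 7.3
tcp_pos: [0.6882, -0.0074, 0.126]
orientation: [-0.001, 0.122, 0.993, 0.0]
wrist_force: [-1.0, -0.3, 3.4]
finger_gap: -0.0002
grip_force: 1.9
```

Request:
{"api": "carry_out", "payload": {
  "steps": [
    [[0,0,0],[0,0,0.8],255],
    [[0,0,0],[0,0,1.6],255],
    [[0,0,0],[0,0,2.4],255],
    [[0,0,0],[0,0,3.2],255],
    [[0,0,0],[0,0,4],255],
    [[0,0,0],[0,0,4.6],255],
    [[0,0,0],[0,0,5.2],255],
    [[0,0,0],[0,0,5.4],255]
  ]
}}

```text
clock: 8.3
tcp_pos: [0.6921, -0.0073, 0.0756]
orientation: [0.003, 0.121, 0.993, -0.0]
wrist_force: [3.8, -0.9, 5.1]
finger_gap: -0.0001
grip_force: 2.5
```

Request:
{"api": "carry_out", "payload": {
  "steps": [
    [[0,0,0],[0,0,0.2],255],
    [[0,0,0],[0,0,0.4],255],
    [[0,0,0],[0,0,0.6],255],
    [[0,0,0],[0,0,0.8],255],
    [[0,0,0],[0,0,1.0],255],
    [[0,0,0],[0,0,1.1],255],
    [[0,0,0],[0,0,1.1],255],
    [[0,0,0],[0,0,1.1],255]
  ]
}}

```text
clock: 9.3
tcp_pos: [0.6924, -0.0073, 0.0726]
orientation: [0.006, 0.121, 0.993, -0.0]
wrist_force: [-10.4, 1.1, 40.7]
finger_gap: 0.0002
grip_force: 20.4
```

The handle is on its hard stop at z = 0.0726, as expected. I'll lift clear and check.

Request:
{"api": "carry_out", "payload": {
  "steps": [
    [[0,0,0],[0,0,-1],255],
    [[0,0,0],[0,0,-4],255],
    [[0,0,0],[0,0,-9],255],
    [[0,0,0],[1,-1,-14],255],
    [[0,0,0],[4,-6,-19],255],
    [[0,0,0],[6,-10,-20],255],
    [[0,0,0],[6,-10,-20],255],
    [[0,0,0],[6,-10,-20],255]
  ]
}}

```text
clock: 10.3
tcp_pos: [0.6066, -0.0893, 0.262]
orientation: [-0.0, 0.122, 0.993, 0.0]
wrist_force: [0.0, 0.2, -0.3]
finger_gap: 0.0001
grip_force: 0.0
```

```bash
python3 - <<'E'
from h import *
cal=env.get_calibration('wrist'); im,d=env.read_camera('wrist')
cv2.imwrite('pics/w5.png',im[...,::-1]); P=cloud('w',d,cal)
s=env.get_state();print(s['tcp_pos'],s['wrist_force'])
th=np.radians(13.9);a=np.array([np.sin(th),np.cos(th),0]);x=np.array([a[1],-a[0],0]);c=np.array([.5576,-.02,.0412])
L=np.stack([(P-c)@a,(P-c)@x,P[...,2]],-1)
def rng(sel,n): q=L[sel];print(n,len(q),np.percentile(q,[1,5,50,95,99],axis=0).round(4).tolist())
rng((abs(L[...,0])<.13)&(abs(L[...,1])<.014)&(abs(L[...,2]-.053)<.006),'coil')
rng((abs(L[...,0]-.11)<.02)&(abs(L[...,1])<.035)&(abs(L[...,2]-.064)<.0015),'stop top')
g=(abs(L[...,0]-.045)<.006)&(L[...,1]>.11)&(L[...,1]<.178)&(L[...,2]>.05)&(L[...,2]<.16);rng(g,'handle')
q=L[g];print('slope rad',np.arctan(np.polyfit(q[:,1],q[:,2],1)[0]))
E
```

```text
[ 0.60671414 -0.08878905  0.26142723] [ 0.28503693 -0.99262205 -0.06834884]
coil 4969 [[-0.0344, -0.0134, 0.0482], [-0.0298, -0.0125, 0.0495], [0.0213, -0.0009, 0.0548], [0.086, 0.0125, 0.0572], [0.1051, 0.0135, 0.0581]]
stop top 1224 [[0.1044, -0.0309, 0.0626], [0.105, -0.0286, 0.0628], [0.1104, -0.0017, 0.064], [0.1159, 0.0289, 0.0651], [0.1166, 0.0318, 0.0654]]
handle 937 [[0.0391, 0.1106, 0.0699], [0.0395, 0.1123, 0.0714], [0.0447, 0.1396, 0.073], [0.0503, 0.1689, 0.0743], [0.0508, 0.1721, 0.0747]]
slope rad 0.012557091549000182
```

View pics/w5.png

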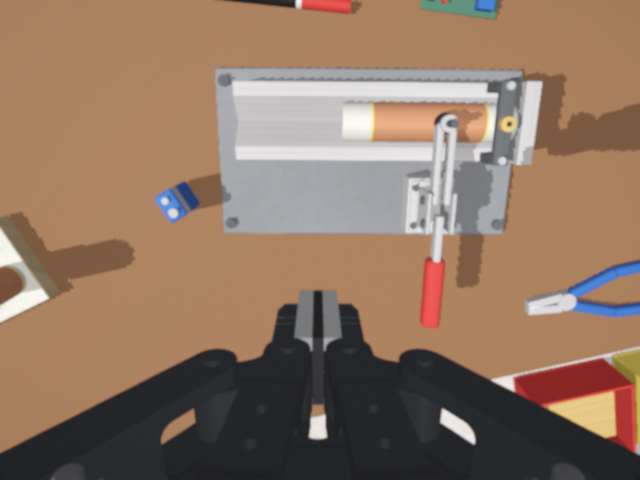

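The clamp is shut. The handle is level at (432,292), the pad is on the coil at (448,122), the coil is still at the stop, and the robot is clear.

```bash
python3 -c "
from workcell import env
print(env.hand_in())"
```

```text
the job is handed in; nothing more can be done
None
```

I pushed the coil to the end stop, then pressed the clamp fully down with its pad on the coil, and handed the job in with the robot clear at about 10.4 s; I saw no bystander moved, but no verdict came back.

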